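# Fetch the screwdriver from the tool stand

## Task

Pull the slender screwdriver, the tallest of the three tools, straight up out of the tool stand and put it tip down into the empty round metal cup, lowering it to the bottom of the cup before letting go. Leave the other two tools standing in their places in the stand.

Things in the scene. Friction and masses are not known exactly. Their poses are not given: they have to be found in the camera images.
- driver_mid (a point): Slender screwdriver, 156 mm, 45 g, loose and upright (lean under 6 degrees) in a fixed stand. Point: mid-length, on its axis, 84 mm above the worktop; y: from tip to handle end, up. Orange six-sided handle 14-16 mm across from 18 mm below the point to 67 mm above, dark cap beyond, 4 mm blade below. Stand: plate 50 x 200 mm, its top 85 mm up, 3 holes 65 mm apart in a row; raise 85 mm to clear it.
- tee_key_mid (a point): T-handled hex key with an orange grip, loose in another hole of the same stand (any tool may be in any hole); leave it. Crossbar 64 mm long, 13 mm thick, set across the row of holes. Point: middle of its height, on its axis, about 58 mm above the worktop; z is up. Its top is 110 mm above the worktop.
- knob_driver_mid (a point): Short nut driver with a round orange knob 32 mm across, loose in the remaining hole of the stand; leave it. Point: middle of its height, on its axis, about 63 mm above the worktop; z is up. Its top is 119 mm above the worktop. The stand's two end posts rise 4 mm above its plate.
- cup: Empty upright round steel cup on a dark disc foot 76 mm across, fixed to the worktop. Origin: centre of its underside, on the worktop; z is up. Rim 80 mm above the worktop, inner floor 7 mm above it, 52 mm outer and 46 mm inner diameter. The screwdriver may lean against the rim in it.
There are look-alikes about, which are no part of the job. Leave any orange look-alike of the cup alone.

How it is judged:
On the way:
1. the screwdriver is drawn up out of the stand, its tip clear of the plate (height (world z) of driver_mid above 0.165 m), for 0.1 s.
At the end, for the whole second after the job is handed in: The screwdriver stands or leans tip down in the cup, its middle within 24 mm of the cup's axis and 60 to 100 mm above the worktop, tilted less than 37 degrees, released and at rest; the T-handled key and the knob-handled driver are within 15 mm of where they stood in the stand (horizontal distance between driver_mid and cup below 0.024 m and z of driver_mid in the frame of cup between 0.06 and 0.1 m and angle between driver_mid's own y axis and vertical below 0.65 rad and linear speed of driver below 0.02 m/s and distance of each of tee_key_mid, knob_driver_mid from where it was at the start of the episode below 0.015 m); the robot touches nothing.
It fails at once if the screwdriver is let go over or in the cup with its tip more than about 30 mm above the cup's floor (horizontal distance between driver_mid and cup below 0.04 m and z of driver_mid in the frame of cup above 0.118 m and contact force between the fingers and driver below 0.1 N).
It also fails if it takes over 38 s, if anything falls off the work surface, if the arm or the gripper's body presses on something with over 40 N, if the wrist force passes 120 N, or if a joint passes its speed limit or range.

## Robot

A 7-joint arm with a two-finger parallel gripper is mounted at the origin on a cart in front of the work surface, level with it; the furniture and walls round the work are solid. World frame = base frame: x ahead of the robot, y to its left, z up, the work surface at z = 0. Lengths are in m, angles in rad, forces in N, time in s.
With the tool pointing down it reaches from about 0.4 to 0.85 m from the base axis. Payload 10.4 kg.
Tool frame: the origin (TCP) lies midway between the tips of the shut fingers; the grasp point (between the pads) lies 19 mm behind it (manip.pinch_z is the distance from the TCP to the grasp point, in m); y points along the fingers, x is the direction in which the jaws open and shut, and the axes are right-handed (so a half turn about y gives the same grasp; the last joint's range is limited). The gripper opens to 85 mm and grips with 20 to 120 N. Pads are 22 mm wide; open, the fingers measure 114 mm over their backs; the gripper's body (76 mm by 85 mm) begins 54 mm behind the grasp point. The pads swing forward as they close: fully open they stand 13 mm farther back than shut.
Start: joints at [1.211, 0.332, -0.065, 1.46, 0.022, 1.35, -0.088], TCP at [0.207, -0.59, 0.231] pointing down, gripper open.
Joint ranges: [-2.6, 2.6], [-0.5, 2.12], [-1.47, 1.34], [0.16, 2.42], [-1.27, 4.41], [0.06, 2.06], [-2.6, 2.6]. Speed limits (rad/s): [2.22, 2.22, 2.79, 2.79, 3.14, 3.14, 3.14].

## Interface

Orientations are given as a unit quaternion [x, y, z, w].
In Python, from workcell import manip gives the robot as it stands.
- The arm moves only by the shell command python3 -m pendant 'ROWS' [OPENING] [FORCE]. ROWS is a JSON object of lists of equal length, an entry for each row: "offset": the shift along the tool's x, y, z scaled (see below), a list of three; "turn": the turn, a rotation vector about the tool's x, y, z scaled (see below), a list of three. A call has 1 to 12 rows; each row is the pose to reach, as a shift and turn from the pose measured when the call began, along the tool's axes at that moment; what a row does not reach only later rows make up. The controller multiplies each number of a shift by 200 mm and each number of a turn by 45 degrees. A row lasts 1/8 s, in which the tool goes at most 62.5 mm and 10.7 degrees, less where a joint would pass 70% of its speed; a pose out of reach is approached as far as the arm can. A call with a number of a shift or a turn outside -1 to 1 is refused whole. A call with a gripper value outside its range is refused whole. OPENING is the opening in per cent of the stroke, from 0 (shut) to 100 (fully open), set as the call begins (- or left out, the last holds). The fingers move at their own pace and stop on an object; FORCE is the grip in N (left out, the last holds). Time passes only in rows, so rows that repeat a pose let the fingers close. It gives the time, the measured TCP pose, the force and the opening at its end, in the units of the state.
- manip.get_obs(): the state, without advancing time (a new reading comes with each control period).
- manip.camera(name): name is "side" or "top"; returns (picture, depth): 384x512x3 uint8, red, green, blue; 384x512 float32, m along the optical axis (not along the pixel's ray), 0 where there is no reading.
- manip.camera_model(name): a dict with "intrinsics" (3x3 intrinsics, pixels), "R" (3x3) and "t" (3): a world point X has camera coordinates R X + t. Camera axes: x right, y down, z forward; pixel columns grow to the right and rows downward; lengths in m; the calibration is good to about 2 mm. A picture is of the moment at which its call begins. camera_model takes no time and is no camera call.
- manip.hand_in(): hands the job in, once; it reports no verdict.
The state is a dict: "clock": time; "joint_pos": joint angles; "joint_velocities": joint speeds; "tau": joint torques, N m; "position": TCP position; "ee_rot": TCP orientation; "ft_force": force on the tool from outside, world axes, zero at the start; "torque": the same for the moment, N m; "grip_width": opening from 0.0 (shut) to 1.0 (fully open).
Only numpy, scipy, OpenCV 4.12 (cv2) and the standard library are available. Lean on these libraries where they do the work, as an engineer would, in place of code of your own. Each camera call takes 0.05 s, during which the arm holds its last target. There are 200 camera calls.

## Working session

There is one attempt and no reset: what is moved stays moved. The work goes in short steps, Python scripts to look and compute and a shell command to move; the robot and the scene stay as the last step left them, time stands still between calls to the robot, and variables do not carry over. Pictures are saved under pics/ and viewed, about 8 in all and at most 12, crops included, and the job is handed in when it is done.

```bash
mkdir -p pics; ls; cat > h.py <<'E'
import numpy as np, cv2
from workcell import manip
def snap(n,tag):
    p,d=manip.camera(n); cv2.imwrite(f'pics/{tag}.png',p[:,:,::-1]); np.savez(f'pics/{tag}.npz',p=p,d=d); return p,d
def cm(n):
    m=manip.camera_model(n); return np.array(m['intrinsics']),np.array(m['R']),np.array(m['t'])
def ray(n,u,v):
    K,R,t=cm(n); return -R.T@t, R.T@np.linalg.inv(K)@np.array([u,v,1.])
def onplane(n,u,v,z):
    c,r=ray(n,u,v); return c+r*(z-c[2])/r[2]
def pts(n,d):
    K,R,t=cm(n); v,u=np.indices(d.shape)
    c=np.stack([(u-K[0,2])/K[0,0]*d,(v-K[1,2])/K[1,1]*d,d],-1)
    return (c-t)@R
def proj(n,X):
    K,R,t=cm(n); q=K@(R@np.array(X)+t); return q[:2]/q[2]
E
python3 - <<'E'
from h import *
for n in('side','top'):
    snap(n,n+'0'); print(n,ray(n,256,192))
o=manip.get_obs(); print(o['clock'],o['position'],o['ee_rot'],o['ft_force'],o['grip_width'],manip.pinch_z)
a=np.hstack([cv2.imread('pics/side0.png'),cv2.imread('pics/top0.png')])
E
```

```text
pics
side (array([0.36514298, 0.48739065, 0.56521953]), array([ 0.0429679 , -0.84317483, -0.53611031]))
top (array([ 0.30088192, -0.23800286,  1.06424221]), array([ 0.10227705, -0.01958047, -0.99473736]))
0.1 [ 0.20643746 -0.58956977  0.23059765] [-0.57649084  0.40949651 -0.40874438  0.57697396] [ 0.2003335   0.18730685 -0.23643914] 0.9980637242555692 0.0187
```

View pics/side0.png

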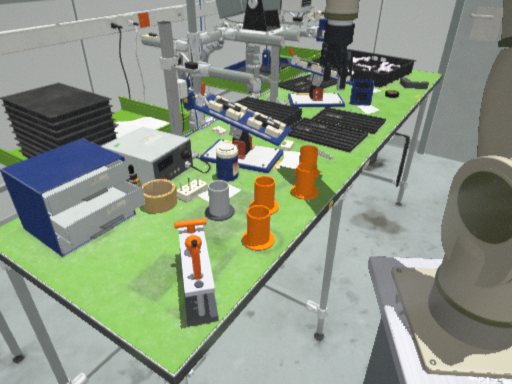

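View pics/top0.png

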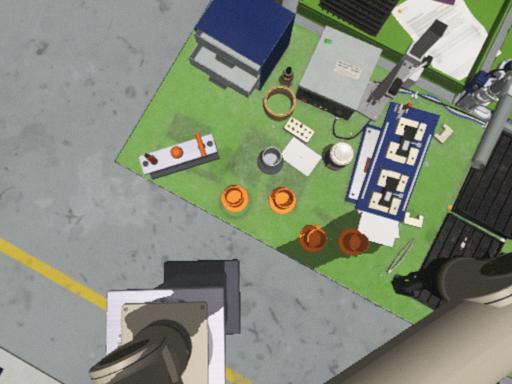

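The side view shows the stand at about (197,270) and the grey cup at (219,200). The top view shows the stand at (140–217,150), with what looks like the tee key at (200,145), the knob at (177,152) and the screwdriver at (150,158), and the grey cup at (270,160). Orange look-alike cups are at (235,198) and (282,200). I'll enlarge the stand and cup to confirm.

```bash
python3 - <<'E'
from h import *
a=cv2.imread('pics/side0.png')[170:330,150:290]; b=cv2.imread('pics/top0.png')[120:220,130:300]
a=cv2.resize(a,None,fx=2.6,fy=2.6,interpolation=2); b=cv2.resize(b,None,fx=2.5,fy=2.5,interpolation=2)
c=np.zeros((420,800,3),np.uint8); c[:a.shape[0],:a.shape[1]]=a; c[:b.shape[0],370:370+b.shape[1]]=b
cv2.imwrite('pics/crop0.png',c)
for n in('top','side'):
    z=np.load(f'pics/{n}0.npz'); P=pts(n,z['d']); 
    for (u,v) in ([(147,157),(150,158),(155,157),(177,152),(200,140),(201,150),(188,150),(270,160),(260,160),(269,150)] if n=='top' else [(196,240),(197,255),(194,270),(188,225),(197,275),(219,185),(219,200)]):
        print(n,u,v,P[v,u].round(3),z['p'][v,u])
E
```

```text
top 147 157 [0.486 0.006 0.162] [85 44 29]
top 150 158 [0.487 0.003 0.144] [111  51  31]
top 155 157 [0.501 0.006 0.084] [160 157 168]
top 177 152 [ 0.505 -0.059  0.122] [239 132  56]
top 200 140 [ 0.538 -0.116  0.109] [210 100  37]
top 201 150 [ 0.512 -0.118  0.107] [223 107  40]
top 188 150 [ 0.518 -0.081  0.085] [218 214 222]
top 270 160 [ 0.5   -0.301  0.008] [196 196 198]
top 260 160 [ 0.501 -0.273  0.005] [78 79 77]
top 269 150 [ 0.518 -0.297  0.056] [82 83 81]
side 196 240 [0.487 0.01  0.164] [138  80  50]
side 197 255 [0.487 0.015 0.137] [177  77  32]
side 194 270 [0.494 0.016 0.103] [171  77  39]
side 188 225 [ 0.53  -0.108  0.104] [181  87  14]
side 197 275 [0.49  0.016 0.092] [164  71  28]
side 219 185 [ 0.499 -0.322  0.067] [127 130 130]
side 219 200 [ 0.493 -0.274  0.055] [128 131 130]
```

View pics/crop0.png

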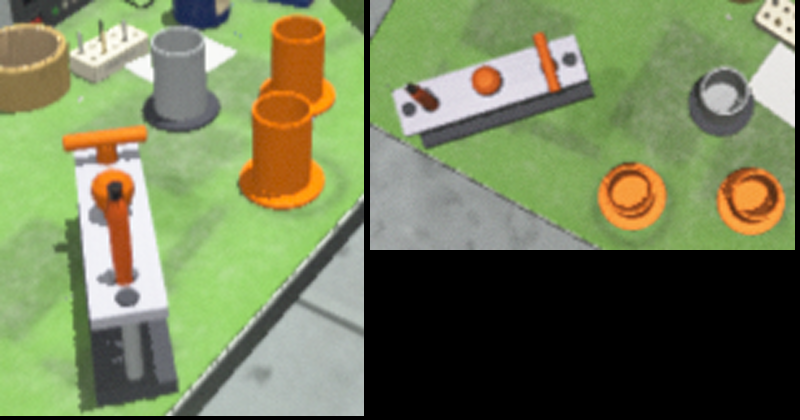

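```bash
python3 - <<'E'
from h import *
for n in('top','side'):
    z=np.load(f'pics/{n}0.npz'); P=pts(n,z['d']); p=z['p'].astype(int)
    near=(np.hypot(P[...,0]-.487,P[...,1]-.006)<.03)&(P[...,2]>.092)&(P[...,2]<.185)&(z['d']>0)&(p[...,0]-p[...,2]>20)
    c=ray(n,256,192)[0]; Q=P[near]; print(n,near.sum(),Q[:,2].min().round(3),Q[:,2].max().round(3))
    for lo in np.arange(.09,.18,.015):
        q=Q[(Q[:,2]>=lo)&(Q[:,2]<lo+.015)]
        if len(q)>2:
            m=q.mean(0); h=m-c; h[2]=0; h/=np.linalg.norm(h); print(len(q),m.round(4),'axis~',(m+h*.006).round(4))
    # pixels of mask for triangulation
    v,u=np.nonzero(near); print('px',u.min(),u.max(),v.min(),v.max())
    S=P[(abs(P[...,2]-.085)<.004)&(np.hypot(P[...,0]-.505,P[...,1]+.06)<.13)&(p.max(-1)-p.min(-1)<30)&(z['d']>0)]
    r=cv2.minAreaRect((S[:,:2]*1000).astype(np.float32)); print('plate',r, S[:,2].mean(), cv2.boxPoints(r).round(0).tolist())
    near=(np.hypot(P[...,0]-.505,P[...,1]+.06)<.025)&(P[...,2]>.095)&(p[...,0]-p[...,2]>40); print('knob',np.median(P[near],0),near.sum())
    near=(np.hypot(P[...,0]-.52,P[...,1]+.118)<.05)&(P[...,2]>.092)&(p[...,0]-p[...,2]>40)&(P[...,1]<-.09); print('tee',P[near].mean(0),near.sum(),cv2.minAreaRect((P[near][:,:2]*1000).astype(np.float32)))
    C=P[(np.hypot(P[...,0]-.497,P[...,1]+.3)<.04)&(P[...,2]>.072)&(P[...,2]<.09)&(z['d']>0)]
    print('cup',len(C),cv2.minEnclosingCircle((C[:,:2]*1000).astype(np.float32)),C[:,2].max())
    C=P[(np.hypot(P[...,0]-.497,P[...,1]+.3)<.05)&(P[...,2]>.0)&(P[...,2]<.02)&(p.max(-1)<110)&(p.max(-1)-p.min(-1)<15)&(z['d']>0)]
    print('foot',len(C),cv2.minEnclosingCircle((C[:,:2]*1000).astype(np.float32)))
E
```

```text
top 55 0.096 0.164
5 [0.4879 0.0019 0.1013] axis~ [0.4916 0.0067 0.1013]
9 [0.4875 0.0036 0.1131] axis~ [0.4912 0.0083 0.1131]
12 [0.4865 0.003  0.1267] axis~ [0.4901 0.0078 0.1267]
21 [0.4885 0.0049 0.1434] axis~ [0.4922 0.0097 0.1434]
8 [0.4876 0.0048 0.1584] axis~ [0.4912 0.0096 0.1584]
px 146 155 154 162
plate ((508.3712158203125, -54.80883026123047), (51.85209655761719, 199.6758270263672), 16.077564239501953) 0.08503141206260172 [[456.0, 34.0], [511.0, -158.0], [561.0, -144.0], [506.0, 48.0]]
knob [ 0.50630061 -0.05576108  0.11629743] 108
tee [ 0.52582898 -0.11740986  0.10760179] 119 ((526.8619384765625, -117.0754165649414), (64.54924774169922, 13.239534378051758), 16.10181999206543)
cup 87 ((496.7446594238281, -302.4808349609375), 25.854976654052734) 0.08562393369126443
foot 182 ((497.790771484375, -301.4844055175781), 36.93817901611328)
side 254 0.092 0.165
39 [0.4898 0.0152 0.0988] axis~ [0.4913 0.0094 0.0988]
55 [0.4896 0.0157 0.1129] axis~ [0.4911 0.0099 0.1129]
55 [0.4897 0.016  0.1277] axis~ [0.4912 0.0102 0.1277]
67 [0.4898 0.0153 0.1429] axis~ [0.4913 0.0095 0.1429]
38 [0.4912 0.0119 0.158 ] axis~ [0.4928 0.0061 0.158 ]
px 191 200 239 275
plate ((505.9731140136719, -40.80101776123047), (50.03850555419922, 180.54380798339844), 16.262237548828125) 0.08622740870239574 [[457.0, 39.0], [507.0, -134.0], [555.0, -120.0], [505.0, 53.0]]
knob [ 0.51131467 -0.0465469   0.1152818 ] 151
tee [ 0.52675882 -0.11052031  0.10611876] 237 ((526.9946899414062, -112.37042999267578), (63.37042236328125, 12.866628646850586), 17.073612213134766)
cup 172 ((497.46826171875, -298.9608459472656), 27.050640106201172) 0.08395384132570018
foot 120 ((497.91326904296875, -292.93701171875), 35.59633255004883)
```

```bash
cat >> h.py <<'E'
from scipy.spatial.transform import Rotation as Ro
D=np.array([.4913,.0095]); CUP=np.array([.4973,-.3005])
def goal(pos,xdir=(.961,.275)):
    o=manip.get_obs(); R0=Ro.from_quat(o['ee_rot']); p0=np.array(o['position'])
    x=np.array([*xdir,0.]); x/=np.linalg.norm(x); y=np.array([0,0,-1.]); T=np.stack([x,y,np.cross(x,y)],1)
    d=(R0.inv().apply(np.array(pos)-p0)/.2)
    out=[]
    for s in(1,-1):
        Rg=Ro.from_matrix(T*np.array([s,1,s])); out.append((((R0.inv()*Rg).as_rotvec()/(np.pi/4)).round(3)))
    r=min(out,key=np.linalg.norm)
    print('t',round(o['clock'],2),'pos',np.round(p0,4),'offset',d.round(3),'turn',r,'ft',np.round(o['ft_force'],1),'g',round(o['grip_width'],3),'q',np.round(o['joint_pos'],2))
E
python3 - <<'E'
from h import *
R0=Ro.from_quat(manip.get_obs()['ee_rot']); print(R0.as_matrix().round(3))
goal([*D,.30]);goal([*D,.30],(-.275,.961))
for u,v in((235,198),(282,200)): 
    P=pts('top',np.load('pics/top0.npz')['d']); Q=P[v-14:v+14,u-14:u+14].reshape(-1,3); print(onplane('top',u,v,.07),Q[:,2].max())
E
```

```text
[[ 0.33  -0.     0.944]
 [-0.944  0.001  0.33 ]
 [-0.001 -1.    -0.   ]]
t 0.1 pos [ 0.2064 -0.5896  0.2306] offset [-2.357 -0.344  2.334] turn [-1.000e-03 -1.926e+00 -1.000e-03] ft [ 0.2  0.2 -0.2] g 0.998 q [ 1.21  0.33 -0.06  1.46  0.02  1.35 -0.09]
t 0.1 pos [ 0.2064 -0.5896  0.2306] offset [-2.357 -0.344  2.334] turn [ 0.     0.074 -0.002] ft [ 0.2  0.2 -0.2] g 0.998 q [ 1.21  0.33 -0.06  1.46  0.02  1.35 -0.09]
[ 0.38869033 -0.2016712   0.07      ] 1.0642422103307128
[ 0.38000346 -0.32565913  0.07      ] 1.0642422103307128
```

Of the orange-handled tools in the stand, the tall slim one with the dark cap is the screwdriver (top (148,158), side (196,240–275)). Its axis is at about (0.491, 0.0095), which matches the hole predicted by the plate fit to within 2 mm. The knob (177,152) and T-bar (200,145) are the other two tools. The cup is the grey one at (0.497, −0.300). The jaws will open across the row of holes.

```bash
python3 -m pendant '{"offset":[[-0.1,-0.1,0.19],[-0.2,-0.2,0.4],[-0.3,-0.3,0.6],[-0.4,-0.35,0.8],[-0.5,-0.35,0.95],[-0.5,-0.35,0.95]],"turn":[[0,-0.19,0],[0,-0.4,0],[0,-0.6,0],[0,-0.8,0],[0,-0.95,0],[0,-0.95,0]]}' 100 40; python3 -c "
from h import *
goal([*D,.30])"
```

```text
clock: 0.85
position: [0.3551, -0.4298, 0.3008]
ee_rot: [-0.686, 0.169, -0.168, 0.687]
ft_force: [-1.0, -0.3, 0.1]
grip_width: 1.002
t 0.85 pos [ 0.3551 -0.4298  0.3008] offset [-0.414  0.008  2.262] turn [-0.002 -0.968 -0.   ] ft [-1.  -0.3  0.1] g 1.002 q [ 1.04  0.17 -0.28  1.52  0.05  1.46  0.28]
```

```bash
python3 -m pendant '{"offset":[[-0.04,0,0.25],[-0.08,0,0.5],[-0.12,0,0.75],[-0.16,0,0.95],[-0.18,0,1.0],[-0.18,0,1.0]],"turn":[[0,-0.2,0],[0,-0.4,0],[0,-0.6,0],[0,-0.8,0],[0,-0.968,0],[0,-0.968,0]]}'; python3 -c "
from h import *
goal([*D,.30])"
```

```text
clock: 1.6
position: [0.4155, -0.2361, 0.3011]
ee_rot: [-0.7, -0.098, 0.098, 0.701]
ft_force: [-0.7, -0.2, -0.0]
grip_width: 1.0
t 1.6 pos [ 0.4155 -0.2361  0.3011] offset [0.701 0.007 1.077] turn [-0.002 -0.002  0.   ] ft [-0.7 -0.2 -0. ] g 1.0 q [ 0.89  0.   -0.47  1.7  -0.    1.44  0.7 ]
```

```bash
python3 -m pendant '{"offset":[[0.16,0,0.25],[0.32,0,0.5],[0.48,0,0.75],[0.64,0,0.95],[0.701,0,1.0],[0.701,0,1.0]],"turn":[[0,0,0],[0,0,0],[0,0,0],[0,0,0],[0,0,0],[0,0,0]]}'; python3 - <<'E'
from h import *
goal([*D,.18])
for n in('side','top'): snap(n,n+'1')
a=cv2.imread('pics/side1.png')[130:330,130:290]; b=cv2.imread('pics/top1.png')[80:220,100:300]
c=np.zeros((500,800,3),np.uint8); a=cv2.resize(a,None,fx=2.3,fy=2.3); b=cv2.resize(b,None,fx=2.1,fy=2.1)
c[:a.shape[0],:a.shape[1]]=a; c[:b.shape[0],375:375+b.shape[1]]=b; cv2.imwrite('pics/crop1.png',c)
E
```

```text
clock: 2.35
position: [0.4959, -0.0059, 0.301]
ee_rot: [-0.7, -0.097, 0.097, 0.701]
ft_force: [-0.1, -0.7, -0.6]
grip_width: 1.0
t 2.35 pos [ 0.4959 -0.0059  0.301 ] offset [-0.001  0.605  0.079] turn [-0.003 -0.005 -0.   ] ft [-0.1 -0.7 -0.6] g 1.0 q [ 0.63  0.06 -0.73  1.65  0.04  1.45  0.17]
```

View pics/crop1.png

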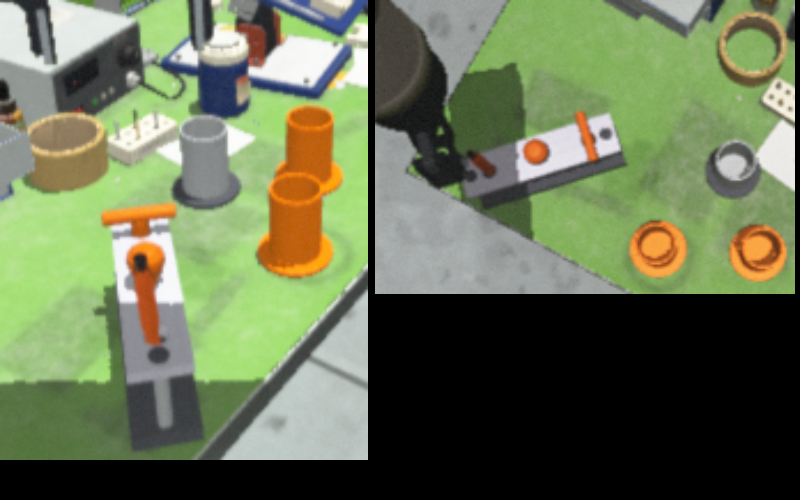

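The scene is undisturbed and the tool stands above the screwdriver (crop (150,300) side, (483,163) top). I'll align it, then descend.

```bash
python3 -m pendant '{"offset":[[0,0,0.079],[0,0,0.079],[0,0.25,0.079],[0,0.45,0.079],[0,0.5,0.079],[0,0.5,0.079]],"turn":[[-0.003,-0.005,0],[-0.003,-0.005,0],[-0.003,-0.005,0],[-0.003,-0.005,0],[-0.003,-0.005,0],[-0.003,-0.005,0]]}'; python3 - <<'E'
from h import *
goal([*D,.099])
E
```

```text
clock: 3.2
position: [0.4913, 0.008, 0.2018]
ee_rot: [0.701, 0.098, -0.098, -0.7]
ft_force: [-0.4, 0.2, 1.0]
grip_width: 1.001
t 3.2 pos [0.4913 0.008  0.2018] offset [0.002 0.514 0.008] turn [ 0.001 -0.002 -0.   ] ft [-0.4  0.2  1. ] g 1.001 q [ 0.6   0.12 -0.75  1.81  0.08  1.24  0.11]
```

```bash
python3 -m pendant '{"offset":[[0,0.15,0.008],[0,0.3,0.008],[0,0.42,0.008],[0,0.5,0.008],[0,0.514,0.008],[0,0.514,0.008]],"turn":[[0,0,0],[0,0,0],[0,0,0],[0,0,0],[0,0,0],[0,0,0]]}' && python3 -c "
from h import *
goal([*D,.099])"
```

```text
clock: 3.95
position: [0.4915, 0.0095, 0.0999]
ee_rot: [0.701, 0.098, -0.097, -0.7]
ft_force: [-0.1, -0.5, 0.0]
grip_width: 0.999
t 3.95 pos [0.4915 0.0095 0.0999] offset [-0.001  0.005  0.   ] turn [ 0.001 -0.002  0.001] ft [-0.1 -0.5  0. ] g 0.999 q [ 0.56  0.24 -0.74  1.93  0.19  1.04  0.02]
```

```bash
python3 -m pendant '{"offset":[[0,0,0],[0,0,0],[0,0,0],[0,0,0],[0,0,0],[0,0,0],[0,0,0],[0,0,0],[0,0,0],[0,0,0]],"turn":[[0,0,0],[0,0,0],[0,0,0],[0,0,0],[0,0,0],[0,0,0],[0,0,0],[0,0,0],[0,0,0],[0,0,0]]}' 0 40; python3 - <<'E'
from h import *
goal([*D,.25])
snap('side','side2'); a=cv2.imread('pics/side2.png')[170:330,130:290]; cv2.imwrite('pics/crop2.png',cv2.resize(a,None,fx=3,fy=3))
E
```

```text
clock: 5.2
position: [0.4915, 0.0095, 0.0999]
ee_rot: [0.701, 0.098, -0.097, -0.7]
ft_force: [-0.8, -0.1, 3.6]
grip_width: 0.156
t 5.2 pos [0.4915 0.0095 0.0999] offset [-0.   -0.75 -0.  ] turn [ 0.001 -0.002  0.001] ft [-0.8 -0.1  3.6] g 0.156 q [ 0.56  0.24 -0.74  1.93  0.19  1.04  0.02]
```

View pics/crop2.png

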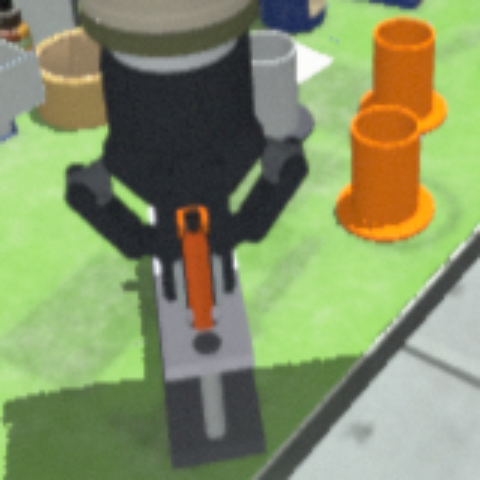

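The crop shows the handle at (200,270) between the pads, with the fingers at about (172,280) and (230,280). The width stopped at 13 mm, which fits the handle. I'll make a first short, straight lift and check.

```bash
python3 -m pendant '{"offset":[[0,0,0],[0,0,0],[0,-0.05,0],[0,-0.1,0],[0,-0.2,0],[0,-0.3,0],[0,-0.4,0],[0,-0.5,0],[0,-0.6,0],[0,-0.7,0],[0,-0.75,0],[0,-0.75,0]],"turn":[[0,0,0],[0,0,0],[0,0,0],[0,0,0],[0,0,0],[0,0,0],[0,0,0],[0,0,0],[0,0,0],[0,0,0],[0,0,0],[0,0,0]]}' 0 60; python3 - <<'E'
from h import *
goal([*D,.25])
for n in('side','top'): snap(n,n+'3')
a=cv2.imread('pics/side3.png')[130:330,130:290]; b=cv2.imread('pics/top3.png')[80:220,100:300]
c=np.zeros((500,800,3),np.uint8); a=cv2.resize(a,None,fx=2.3,fy=2.3); b=cv2.resize(b,None,fx=2.1,fy=2.1)
c[:a.shape[0],:a.shape[1]]=a; c[:b.shape[0],375:375+b.shape[1]]=b; cv2.imwrite('pics/crop3.png',c)
E
```

```text
clock: 6.75
position: [0.4916, 0.0097, 0.2505]
ee_rot: [0.701, 0.098, -0.097, -0.7]
ft_force: [0.1, -0.9, -0.7]
grip_width: 0.154
t 6.75 pos [0.4916 0.0097 0.2505] offset [-0.002  0.002 -0.   ] turn [ 0.002 -0.002  0.003] ft [ 0.1 -0.9 -0.7] g 0.154 q [ 0.61  0.08 -0.75  1.74  0.06  1.34  0.13]
```

View pics/crop3.png

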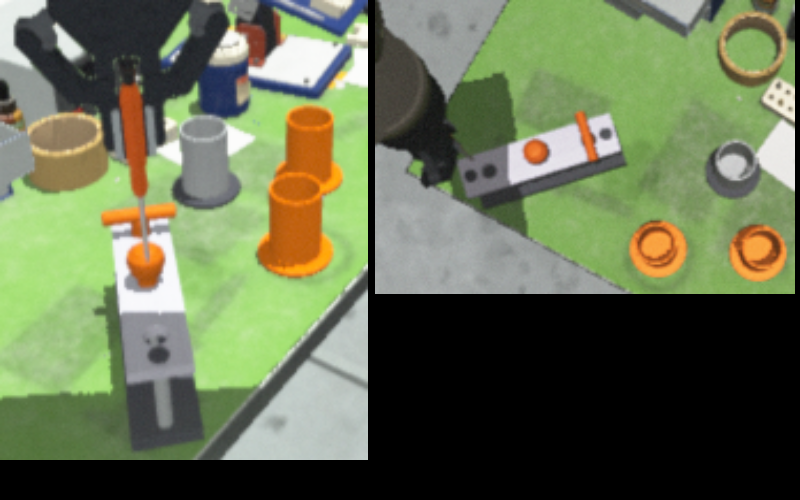

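The screwdriver hangs from the gripper, clear of the stand (handle at (135,140), blade tip at about (148,262) in the crop). The knob and tee are unchanged. I'll measure its lean in the hand and work out the carry.

```bash
python3 - <<'E'
from h import *
z=np.load('pics/side3.npz'); P=pts('side',z['d']); p=z['p'].astype(int)
m=(np.hypot(P[...,0]-.491,P[...,1]-.0095)<.035)&(P[...,2]>.13)&(P[...,2]<.33)&(z['d']>0)
o=m&(p[...,0]-p[...,2]>40)
c=ray('side',256,192)[0]
for lo in np.arange(.13,.33,.015):
    for nm,k in(('orange',o),('any',m&(P[...,2]<.21))):
        q=P[k&(P[...,2]>=lo)&(P[...,2]<lo+.015)]
        if len(q)>2:
            a=q.mean(0);h=a-c;h[2]=0;h/=np.linalg.norm(h);print(nm,len(q),a.round(4),'axis',(a+h*(.006 if nm=='orange' else .0015)).round(4))
# tip pixel: thin blade rows
v,u=np.nonzero(m&(P[...,2]<.215)); print('rows',v.min(),v.max()); print([(int(r),u[v==r].mean().round(1)) for r in range(v.min(),v.max()+1,4) if (v==r).any()])
goal([*CUP,.25])
E
```

```text
orange 12 [0.4909 0.0114 0.168 ] axis [0.4925 0.0056 0.168 ]
any 17 [0.491  0.0115 0.1686] axis [0.4914 0.0101 0.1686]
any 15 [0.4909 0.0119 0.1822] axis [0.4912 0.0104 0.1822]
orange 6 [0.491  0.0114 0.1933] axis [0.4925 0.0056 0.1933]
any 19 [0.4909 0.0119 0.1965] axis [0.4913 0.0105 0.1965]
orange 7 [0.4898 0.0126 0.2171] axis [0.4914 0.0068 0.2171]
any 6 [0.491  0.0119 0.2073] axis [0.4914 0.0104 0.2073]
orange 51 [0.49   0.0152 0.2285] axis [0.4916 0.0094 0.2285]
orange 58 [0.4898 0.015  0.2426] axis [0.4914 0.0092 0.2426]
orange 79 [0.4896 0.0167 0.258 ] axis [0.4912 0.0109 0.258 ]
orange 85 [0.4901 0.0168 0.2727] axis [0.4916 0.011  0.2727]
orange 88 [0.4895 0.0161 0.2875] axis [0.491  0.0103 0.2875]
orange 58 [0.4902 0.0148 0.2993] axis [0.4918 0.009  0.2993]
rows 216 243
[(216, np.float64(191.0)), (220, np.float64(191.5)), (224, np.float64(191.5)), (228, np.float64(192.0)), (232, np.float64(192.5)), (236, np.float64(193.0)), (240, np.float64(193.5))]
t 6.85 pos [0.4911 0.0095 0.2494] offset [-0.393 -0.002 -1.5  ] turn [ 0.001 -0.003  0.   ] ft [-0.7 -0.2 -1.5] g 0.155 q [ 0.61  0.08 -0.75  1.74  0.06  1.34  0.13]
```

It is upright in the hand: the axis stays within 1–2 mm from blade to cap, and the tip is at about 0.157. I'll carry it in two calls.

```bash
python3 -m pendant '{"offset":[[-0.03,0,-0.1],[-0.07,0,-0.25],[-0.11,0,-0.4],[-0.15,0,-0.55],[-0.18,0,-0.7],[-0.2,0,-0.75],[-0.2,0,-0.75]],"turn":[[0,0,0],[0,0,0],[0,0,0],[0,0,0],[0,0,0],[0,0,0],[0,0,0]]}'; python3 -c "
from h import *
goal([*CUP,.25])"
```

```text
clock: 7.72
position: [0.4933, -0.1455, 0.2489]
ee_rot: [-0.7, -0.097, 0.097, 0.7]
ft_force: [-0.2, 0.8, 0.1]
grip_width: 0.153
t 7.72 pos [ 0.4933 -0.1455  0.2489] offset [-0.192 -0.005 -0.751] turn [-0.    -0.003 -0.001] ft [-0.2  0.8  0.1] g 0.153 q [ 0.78  0.12 -0.62  1.7   0.07  1.35  0.42]
```

```bash
python3 -m pendant '{"offset":[[-0.03,0,-0.1],[-0.07,0,-0.25],[-0.11,0,-0.4],[-0.15,0,-0.55],[-0.18,0,-0.7],[-0.19,0,-0.75],[-0.19,0,-0.75]],"turn":[[0,0,0],[0,0,0],[0,0,0],[0,0,0],[0,0,0],[0,0,0],[0,0,0]]}'; python3 - <<'E'
from h import *
goal([*CUP,.107])
for n in('side','top'): snap(n,n+'4')
a=cv2.imread('pics/side4.png')[80:260,150:310]; b=cv2.imread('pics/top4.png')[80:220,150:350]
c=np.zeros((500,800,3),np.uint8); a=cv2.resize(a,None,fx=2.3,fy=2.3); b=cv2.resize(b,None,fx=2.1,fy=2.1)
c[:a.shape[0],:a.shape[1]]=a; c[:b.shape[0],375:375+b.shape[1]]=b; cv2.imwrite('pics/crop4.png',c)
z=np.load('pics/side4.npz'); P=pts('side',z['d']); p=z['p'].astype(int); cc=ray('side',256,192)[0]
m=(np.hypot(P[...,0]-.497,P[...,1]+.3)<.035)&(z['d']>0)
for lo in np.arange(.14,.33,.015):
    k=m&(P[...,2]>=lo)&(P[...,2]<lo+.015)
    if lo>.21: k&=(p[...,0]-p[...,2]>40)
    q=P[k]
    if len(q)>2: print(round(lo,3),len(q),q.mean(0).round(4))
C=P[(np.hypot(P[...,0]-.497,P[...,1]+.3)<.04)&(abs(P[...,2]-.078)<.005)&(z['d']>0)]
print(cv2.minAreaRect((C[:,:2]*1000).astype(np.float32)))
E
```

```text
clock: 8.6
position: [0.4976, -0.2999, 0.2487]
ee_rot: [-0.7, -0.097, 0.097, 0.701]
ft_force: [0.8, 0.4, -0.6]
grip_width: 0.155
t 8.6 pos [ 0.4976 -0.2999  0.2487] offset [-0.002  0.708 -0.003] turn [-0.001 -0.003 -0.001] ft [ 0.8  0.4 -0.6] g 0.155 q [ 0.89  0.27 -0.51  1.53  0.13  1.37  0.64]
0.155 9 [ 0.4972 -0.2979  0.1643]
0.17 9 [ 0.4971 -0.2976  0.1767]
0.185 8 [ 0.4976 -0.2979  0.1935]
0.2 13 [ 0.4975 -0.2974  0.2073]
0.215 26 [ 0.4971 -0.2948  0.224 ]
0.23 31 [ 0.4965 -0.2943  0.2378]
0.245 36 [ 0.4967 -0.2931  0.253 ]
0.26 39 [ 0.496  -0.2928  0.2674]
0.275 46 [ 0.4956 -0.2934  0.2827]
0.29 39 [ 0.499  -0.2953  0.2961]
0.305 4 [ 0.5194 -0.3015  0.3114]
((497.00665283203125, -298.6111755371094), (52.7990608215332, 49.21516418457031), 82.33202362060547)
```

View pics/crop4.png

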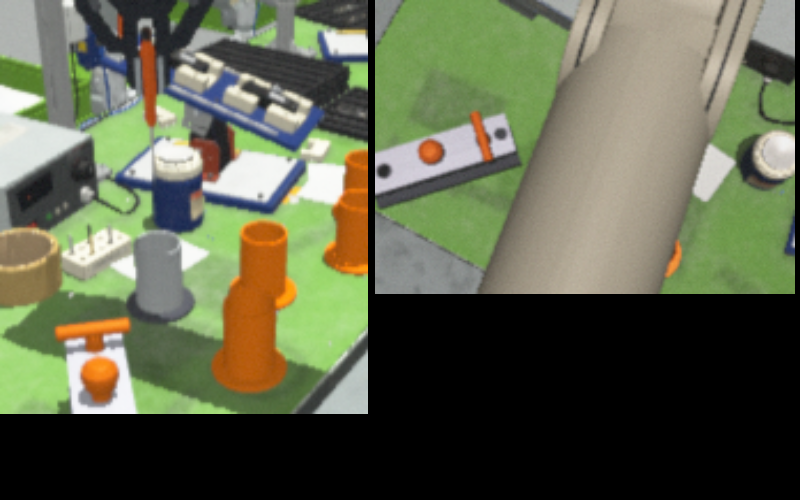

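The crop shows the screwdriver (150,85) above the grey cup (160,265). The measured tip is at (0.497, −0.300), on the cup's axis. I'll lower it to just above the floor, then ease down.

```bash
python3 -m pendant '{"offset":[[0,0.1,0],[0,0.2,0],[0,0.3,0],[0,0.4,0],[0,0.48,0],[0,0.55,0],[0,0.61,0],[0,0.66,0],[0,0.7,0],[0,0.71,0],[0,0.71,0]],"turn":[[0,0,0],[0,0,0],[0,0,0],[0,0,0],[0,0,0],[0,0,0],[0,0,0],[0,0,0],[0,0,0],[0,0,0],[0,0,0]]}'; python3 -c "
from h import *
goal([*CUP,.102])"
```

```text
clock: 10.07
position: [0.4981, -0.2986, 0.1071]
ee_rot: [-0.7, -0.098, 0.098, 0.7]
ft_force: [-0.2, 0.1, -0.4]
grip_width: 0.152
t 10.07 pos [ 0.4981 -0.2986  0.1071] offset [-0.006  0.026 -0.008] turn [-0.001 -0.001  0.   ] ft [-0.2  0.1 -0.4] g 0.152 q [ 0.87  0.38 -0.5   1.71  0.2   1.11  0.59]
```

```bash
python3 -m pendant '{"offset":[[-0.005,0.01,-0.008],[-0.005,0.02,-0.008],[-0.005,0.026,-0.008],[-0.005,0.026,-0.008],[-0.005,0.026,-0.008]],"turn":[[0,0,0],[0,0,0],[0,0,0],[0,0,0],[0,0,0]]}'; python3 - <<'E'
from h import *
goal([*CUP,.1])
z=snap('side','side5'); P=pts('side',z[1]); p=z[0].astype(int)
m=(np.hypot(P[...,0]-.497,P[...,1]+.3)<.03)&(z[1]>0)&(p[...,0]-p[...,2]>40)&(P[...,2]>.06)
print('orange z',P[m][:,2].min(),P[m][:,2].max(),m.sum())
E
```

```text
clock: 10.7
position: [0.4976, -0.3004, 0.102]
ee_rot: [-0.7, -0.098, 0.098, 0.7]
ft_force: [-0.0, -0.0, -0.8]
grip_width: 0.148
t 10.7 pos [ 0.4976 -0.3004  0.102 ] offset [-0.002  0.01   0.   ] turn [-0.    -0.001  0.   ] ft [-0.  -0.  -0.8] g 0.148 q [ 0.87  0.39 -0.5   1.71  0.2   1.1   0.59]
orange z 0.07154201052765567 0.15647401631464106 170
```

No contact yet. I'll ease down a few more millimetres in a slow ramp.

```bash
python3 -m pendant '{"offset":[[0,0.005,0],[0,0.01,0],[0,0.01,0],[0,0.015,0],[0,0.015,0]],"turn":[[0,0,0],[0,0,0],[0,0,0],[0,0,0],[0,0,0]]}'
```

```text
clock: 11.38
position: [0.4982, -0.3008, 0.1005]
ee_rot: [0.701, 0.098, -0.098, -0.7]
ft_force: [-2.4, 1.5, 11.9]
grip_width: 0.154
```

```bash
python3 -m pendant '{"offset":[[0,0.005,0],[0,0.01,0],[0,0.01,0],[0,0.01,0]],"turn":[[0,0,0],[0,0,0],[0,0,0],[0,0,0]]}'
```

```text
clock: 11.88
position: [0.4986, -0.3011, 0.1002]
ee_rot: [0.701, 0.099, -0.097, -0.7]
ft_force: [-4.3, 1.7, 15.9]
grip_width: 0.152
```

Contact at TCP 0.1005 with 12–16 N, matching the predicted floor height of 0.101, so the tip is at the bottom. Now I'll release.

```bash
python3 -m pendant '{"offset":[[0,0,0],[0,0,0],[0,0,0],[0,0,0],[0,0,0],[0,0,0],[0,0,0],[0,0,0],[0,0,0]],"turn":[[0,0,0],[0,0,0],[0,0,0],[0,0,0],[0,0,0],[0,0,0],[0,0,0],[0,0,0],[0,0,0]]}' 100; python3 - <<'E'
from h import *
goal([*CUP,.25])
snap('side','side6'); a=cv2.imread('pics/side6.png')[110:250,140:300]; cv2.imwrite('pics/crop6.png',cv2.resize(a,None,fx=3,fy=3))
E
```

```text
clock: 13.0
position: [0.4986, -0.3011, 0.1002]
ee_rot: [0.701, 0.099, -0.097, -0.699]
ft_force: [-0.3, 0.1, 0.7]
grip_width: 0.999
t 13.0 pos [ 0.4986 -0.3011  0.1002] offset [-0.004 -0.749  0.003] turn [ 0.003 -0.001  0.002] ft [-0.3  0.1  0.7] g 0.999 q [ 0.87  0.39 -0.5   1.71  0.21  1.09  0.59]
```

View pics/crop6.png

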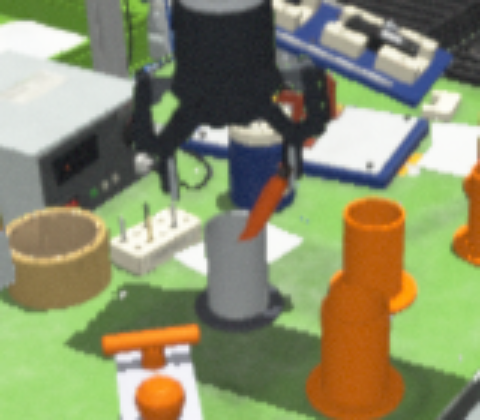

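```bash
cat > lean.py <<'E'
from h import *
import sys
z=np.load(f'pics/{sys.argv[1]}.npz'); P=pts('side',z['d']); p=z['p'].astype(int)
m=(np.hypot(P[...,0]-.48,P[...,1]+.3)<.07)&(z['d']>0)&(p[...,0]-p[...,2]>50)&(P[...,2]>.06)&(P[...,2]<.19)
Q=P[m]
for lo in np.arange(.06,.17,.012):
    q=Q[(Q[:,2]>=lo)&(Q[:,2]<lo+.012)]
    if len(q)>2: print(len(q),q.mean(0).round(4))
c,s,vt=np.linalg.svd(Q-Q.mean(0)); d=vt[0]*np.sign(vt[0][2]); print('dir',d.round(3),'lean deg',np.degrees(np.arccos(d[2])).round(1), 'z',Q[:,2].min(),Q[:,2].max())
E
python3 lean.py side6
```

```text
15 [ 0.4868 -0.2902  0.0793]
25 [ 0.4798 -0.2879  0.0906]
24 [ 0.4745 -0.2847  0.1021]
30 [ 0.4694 -0.2826  0.1142]
28 [ 0.463  -0.2802  0.1265]
16 [ 0.4596 -0.2792  0.1357]
dir [-0.417  0.132  0.899] lean deg 25.9 z 0.07252091999795286 0.18393271926722754
```

The lean is about 26°, which is the geometric limit for this cup (tip on the wall, handle on the rim), and under 37°. The handle lies to the +y side of the pad, so I'll shift the tool slightly towards −y, then rise straight up.

```bash
python3 -m pendant '{"offset":[[0,0,-0.03],[0,0,-0.06],[0,0,-0.07],[0,-0.05,-0.07],[0,-0.12,-0.07],[0,-0.25,-0.07],[0,-0.4,-0.07],[0,-0.6,-0.07],[0,-0.8,-0.07],[0,-0.95,-0.07],[0,-1,-0.07],[0,-1,-0.07]],"turn":[[0,0,0],[0,0,0],[0,0,0],[0,0,0],[0,0,0],[0,0,0],[0,0,0],[0,0,0],[0,0,0],[0,0,0],[0,0,0],[0,0,0]]}'; python3 - <<'E'
from h import *
goal([*CUP,.3])
snap('side','side7'); a=cv2.imread('pics/side7.png')[130:330,140:300]; cv2.imwrite('pics/crop7.png',cv2.resize(a,None,fx=2.8,fy=2.8))
z0=np.load('pics/side0.npz'); z=np.load('pics/side7.npz')
for nm,c in(('knob',(.508,-.055,.095)),('tee',(.5265,-.117,.092))):
    for k in(z0,z):
        P=pts('side',k['d']); p=k['p'].astype(int); m=(np.hypot(P[...,0]-c[0],P[...,1]-c[1])<.04)&(P[...,2]>c[2])&(P[...,2]<.125)&(p[...,0]-p[...,2]>50)&(k['d']>0); print(nm,P[m].max(0).round(4),P[m].min(0).round(4),m.sum())
E
python3 lean.py side7
```

```text
clock: 14.55
position: [0.5021, -0.3141, 0.3005]
ee_rot: [0.701, 0.099, -0.097, -0.699]
ft_force: [0.2, 0.7, -0.6]
grip_width: 0.999
t 14.55 pos [ 0.5021 -0.3141  0.3005] offset [-0.004  0.002  0.072] turn [ 0.004 -0.001  0.002] ft [ 0.2  0.7 -0.6] g 0.999 q [ 0.89  0.27 -0.51  1.42  0.13  1.48  0.66]
knob [ 0.5236 -0.0361  0.1213] [ 0.4938 -0.0589  0.0983] 147
knob [ 0.5239 -0.0352  0.1218] [ 0.4938 -0.0584  0.0955] 226
tee [ 0.5577 -0.1     0.1122] [ 0.4957 -0.1253  0.0922] 237
tee [ 0.5576 -0.1     0.1123] [ 0.4959 -0.1239  0.0929] 235
16 [ 0.4862 -0.2895  0.0799]
20 [ 0.4801 -0.2871  0.0908]
29 [ 0.475  -0.2848  0.102 ]
28 [ 0.4693 -0.2833  0.1141]
31 [ 0.4642 -0.2807  0.126 ]
18 [ 0.4596 -0.2798  0.1354]
dir [-0.442  0.157  0.883] lean deg 28.0 z 0.07603894999500574 0.14945989004307422
```

View pics/crop7.png

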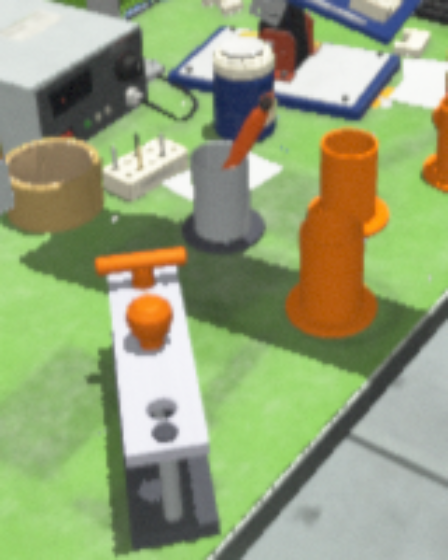

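The screwdriver leans, released, in the grey cup (245,130). The tee (140,260) and knob (148,315) are in place, and the gripper is well clear. I'll hand it in.

```bash
python3 -c "
from workcell import manip
print(manip.hand_in())"
```

```text
the job is handed in; nothing more can be done
None
```

I pulled the screwdriver straight up out of the stand, about 150 mm, and carried it over the grey steel cup. I lowered it until the tip touched the floor (12–16 N at TCP z = 0.1005, predicted 0.101). Then I let go, backed off and handed in at about 14.6 s. `hand_in` gives no verdict, so success is not confirmed.

**Screwdriver:** it leans about 26–28° against the cup rim (limit 37°) and did not move as the gripper rose. From the cup's geometry, its middle should be about 13 mm from the cup axis and 77 mm up. I worked that out rather than measuring it.

**Other tools:** the knob driver and T-handled key read within 1–2 mm of their starting positions, apart from a 3 mm change in the lowest visible point of the knob, most likely because more of it is visible now.

**Gripper:** it ended open and about 200 mm above the release height, with no contact force beyond sensor noise.

**Disagreements:** the closed grip read about 13 mm on a handle given as 14–16 mm, but the hold did not slip. No check failed.

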